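# Start the dish mixer at its second speed

### The arm

A 7-joint arm with a two-finger parallel gripper is mounted at the origin on a cart in front of the work surface, level with it; the furniture and walls round the work are solid. World frame = base frame: x ahead of the robot, y to its left, z up, the work surface at z = 0. Lengths are in m, angles in rad, forces in N, time in s.
With the tool pointing down it reaches from about 0.35 to 0.9 m from the base axis. Payload 8.1 kg.
Tool frame: the origin (TCP) lies between the finger pads; the fingertips stand 22 mm ahead of it and the grasp point (between the pads) lies 3 mm ahead of it; z points along the fingers, y is the line along which they close (so a half turn about z gives the same grasp; the last joint's range is limited). The gripper opens to 92 mm and grips with 3 to 60 N. Pads are 19 mm wide; open, the fingers measure 130 mm over their backs; the gripper's body (75 mm by 190 mm) begins 47 mm behind the grasp point.
Start: joints at [1.17, 0.434, 0.025, 1.573, -0.012, 1.134, -0.075], TCP at [0.183, -0.598, 0.249] pointing down, gripper open.
Joint ranges: [-2.62, 2.62], [-0.44, 2.09], [-1.27, 1.32], [0.08, 2.57], [-1.32, 4.46], [0.12, 2], [-2.74, 2.74]. Speed limits (rad/s): [2.22, 2.22, 3.01, 3.01, 3.14, 3.14, 3.14].

### API

Orientations are given as a rotation vector (axis times angle).
In Python, from plant import arm gives the robot as it stands.
- The arm moves only by the shell command python3 shift.py 'ROWS'. ROWS is rows parted by semicolons, their numbers by spaces, 1 to 20 of them, each of 5 numbers: the opening from 0.0 (shut) to 1.0 (fully open), then dx, dy, dz in m, then a turn about the tool's z in rad; each row is the pose to reach, as a shift and turn from the pose commanded when the command began, along the tool's axes at that moment; what a row does not reach only later rows make up. A row lasts 1/8 s, in which the tool goes at most 0.0625 m and 0.188 rad, less where a joint would pass 70% of its speed; a pose out of reach is approached as far as the arm can. The fingers move at their own pace and stop on an object; the grip force is fixed at half the most. Time passes only in rows, so rows that do not move let the fingers close. It prints the time, the measured TCP pose, the force, the opening and the grip force at its end.
- arm.get_obs(): the state, without advancing time (a new reading comes with each control period).
- arm.read_camera(name): name is "scene" or "top" or "wrist"; returns a dict with "frame" (384x512x3 uint8, red, green, blue), "fovy" (degrees; the focal length in pixels is half the picture's height over the tangent of half this angle, whatever the lens; pixels are square), "cx", "cy" (the principal point, pixels), "T" (4x4, takes a point from camera to world coordinates); the wrist camera has in their place "hand_eye" (4x4, takes a point from camera to tool coordinates, whose origin is the TCP and whose axes are the flange's). Camera axes: x right, y up, looking along -z (the intrinsics and any distortion apply to the point x, -y, -z); pixel columns grow to the right and rows downward; lengths in m; the calibration is good to about 2 mm. A picture is of the moment at which its call begins: read the wrist's pose just before it. There is no depth.
- arm.finish_job(): hands the job in; it is judged then, once.
The state is a dict: "clock": time; "joints": joint angles; "joint_vel": joint speeds; "joint_torque": joint torques, N m; "eef_pos": TCP position; "orientation": TCP orientation; "force": force on the tool from outside, world axes, zero at the start; "wrist_torque": the same for the moment, N m; "finger_gap": opening from 0.0 (shut) to 1.0 (fully open); "gripper_force": force on a finger pad.
Only numpy, scipy, OpenCV 4.12 (cv2) and the standard library are available. Lean on these libraries where they do the work, as an engineer would, in place of code of your own. Each camera call takes 0.05 s, during which the arm holds its last target. There are 200 camera calls.

### The job

Get the dish mixer running. First slide the covered Petri dish back along the mixer's tray, without lifting it off, until it rests fully home against both walls of the V stop. Then turn the black selector on the control box exactly two clicks clockwise, flip the red guard fully up until it stays open by itself, and press in the green start button beneath it until it stays in; leave the guard open and the other things on the bench where they are.

Things in the scene. Friction and masses are not known exactly. Their poses are not given: they have to be found in the camera images.
- mixer: Fixed dish mixer: white base, level aluminium tray 190 (x) by 140 (y) mm, its top 58 mm above the bench. Origin: centre of its underside, on the bench; +x points away from the robot (yaw up to 0.3 rad). On the tray's rear half two grey walls, 14 mm high, 8 thick, 50 long, at 45 degrees to x, form a V open toward -x; the front half is flat and open.
- nest_home (a point): Point on the tray's top (58 mm above the bench), 30 mm behind the mixer's centre along its +x: the dish's centre lies here when the dish touches both walls of the V. The V's inner corner is 43 mm farther along +x.
- dish: Loose covered Petri dish, pink inside, a closed cylinder of 61 mm diameter and 16 mm height, 18 to 44 g. Origin: centre of its underside. It starts on the open front part of the tray, 60 to 85 mm in front of nest_home and up to 15 mm to either side. It slides easily.
- control_box: Fixed grey control box with aluminium top panel, 120 (x) by 230 (y) by 60 mm high. Origin: centre of its underside, on the bench; +x points away from the robot (yaw up to 0.3 rad). Selector 62 mm to its +y side, guarded button 62 mm to its -y side. It stands on one side of the bench, the mixer on the other; which is which varies.
- selector (a joint): Turn of the black selector, rad: 0 at the start, growing clockwise seen from above. It clicks into rest at 0, 0.7, 1.4 and 2.1 (40 degrees a click), marked by one red and three black dots on the panel; two clicks = 1.4. Let go within about 0.2 rad of a rest position it is pulled into it; turning needs at most about 0.1 N m.
- selector_grip (a point): Point on the selector's upright axis at mid height of its finger bar, 83 mm above the bench. Bar 40 mm long, 12 thick, 22 high (72 to 93 mm above the bench) on a round skirt of 42 mm diameter; at 0 it lies along the control box's x, white pointer line on its far (+x) half. The point's axes turn with the selector: x along the bar, z up.
- guard (a joint): Opening angle of the red guard in rad: 0 shut, stop at 1.9. Its front edge swings up and back, away from the robot. The hinge is light (under 1 N at the tab): let go below about 1.05 rad it falls shut, beyond about 1.15 rad it falls fully open to its stop and stays.
- guard_hinge (a point): Middle of the guard's hinge axis, which lies along the control box's y, 66 mm above the bench, 28 mm behind the button's centre. The shut guard is a red hood 44 mm wide, reaching 54 mm from here toward the box's -x, with its top 21 mm above the hinge axis.
- guard_tab (a point): Centre of the upright thumb tab on the front edge of the guard's hood; moves with it. Shut, it is 50 mm in front (-x) of the hinge axis and 32 mm above it (98 mm above the bench). Tab 8 mm thick (x), 26 wide, standing 24 mm clear of the hood's top (87 to 111 mm above the bench); its front face is flush with the hood's front wall, 54 mm in front of the hinge axis.
- start_button (a joint): Travel of the green start button, m: 0 out, 0.006 fully in. It moves straight down, resists with about 4 N, and stays where it is pushed.
- start_top (a point): Centre of the green button's top, 27 mm in diameter, moving with it. Out, it is 74 mm above the bench (14 mm above the panel; the steel collar round it is 3 mm high). It can be reached only with the guard open.
- beaker: Bystander: loose white beaker, 74 mm diameter, 94 mm high, origin under its centre. Leave alone.
- film_roll: Bystander: loose white roll standing upright, 54 mm diameter, 100 mm high, origin under its centre. Leave alone.

How it is judged:
On the way, in this order (a step that is already met when the one before it is completed fails the run):
1. the dish rests fully home in the V stop (horizontal distance between dish and nest_home below 0.005 m and z of dish in the frame of mixer between 0.054 and 0.062 m and linear speed of dish below 0.02 m/s), for 0.2 s.
2. the selector stands two clicks clockwise of its start and is let go (value of joint selector between 1.22 and 1.58 rad and contact force between the fingers and control_box below 0.05 N), for 0.2 s.
3. the guard stays open by itself, not touched (value of joint guard above 1.5 rad and contact force between the fingers and control_box below 0.05 N), for 0.2 s.
4. the start button is pushed in (value of joint start_button above 0.0045 m), for 0.2 s.
At the end, for the whole second after the job is handed in: The dish lies on the tray at rest with its centre within 5 mm of nest_home (against both walls of the V), the selector rests within 0.18 rad of 1.4 rad (two clicks), the guard stands open by itself beyond 1.5 rad, and the start button is in by more than 4.5 mm (all of step 1 and all of step 3 and value of joint selector between 1.22 and 1.58 rad and value of joint start_button above 0.0045 m); the robot touches nothing.
It fails at once if the dish is lifted off the tray (more than 10 mm), dropped or tipped (z of dish in the frame of mixer above 0.068 m or z of dish in the frame of mixer below 0.048 m or angle between dish's own z axis and vertical above 0.3 rad).
It fails at once if the beaker or the film roll is moved more than 20 mm or tipped (distance of any of beaker, film_roll from where it was at the start of the episode above 0.02 m or angle between any of beaker, film_roll's own z axis and vertical above 0.3 rad).
It also fails if it takes over 58 s, if anything falls off the work surface, if the arm or the gripper's body presses on something with over 40 N, if the wrist force passes 120 N, or if a joint passes its speed limit or range.

## Working session

There is one attempt and no reset: what is moved stays moved. The work goes in short steps, Python scripts to look and compute and a shell command to move; the robot and the scene stay as the last step left them, time stands still between calls to the robot, and variables do not carry over. Pictures are saved under pics/ and viewed, at most 13 in all, crops included, and the job is handed in when it is done.

```bash
ls; mkdir -p pics
python3 - <<'E'
from plant import arm
import cv2,numpy as np
o=arm.get_obs();print(o)
for n in("scene","top"):
    c=arm.read_camera(n);cv2.imwrite(f"pics/{n}0.png",c["frame"][:,:,::-1]);print(n,{k:v for k,v in c.items() if k!="frame"})
E
```

```text
pics
plant.py
shift.py
{'clock': 0.0, 'joints': array([ 1.17037429,  0.43524735,  0.02495168,  1.57411789, -0.01162617,
        1.13399484, -0.07509223]), 'joint_vel': array([ 0.00064824, -0.00052786,  0.00118694, -0.00154173,  0.0004967 ,
        0.00122348,  0.00040087]), 'joint_torque': array([-2.82455294e-04, -6.67845941e+01,  9.84624512e-01, -3.14461684e+01,
       -6.06983900e-02,  4.30359878e-02,  1.41128753e-04]), 'eef_pos': array([ 0.18322214, -0.59702793,  0.24792151]), 'orientation': array([-3.10527194e+00, -4.65771921e-01,  5.55129986e-04]), 'force': array([-0.09801453,  0.87945694, -1.1449123 ]), 'wrist_torque': array([ 0.00485065,  0.01619554, -0.01880184]), 'gripper_force': 0.0, 'finger_gap': 1.0004286064719825}
scene {'fovy': 56.20606550228548, 'cx': 254.49413879271026, 'cy': 191.43689548183312, 'T': array([[ 0.84134892,  0.35579033, -0.40687252,  0.22517157],
       [-0.54035341,  0.57076198, -0.61826286, -0.49491578],
       [ 0.01225542,  0.74002974,  0.67246249,  0.75427257],
       [ 0.        ,  0.        ,  0.        ,  1.        ]])}
top {'fovy': 45.751326481997566, 'cx': 253.34087797635578, 'cy': 196.46712732467515, 'T': array([[ 0.01196075,  0.99918526, -0.03854562,  0.54332213],
       [-0.99983963,  0.01143697, -0.01378053,  0.085501  ],
       [-0.01332846,  0.03870426,  0.99916181,  1.42285232],
       [ 0.        ,  0.        ,  0.        ,  1.        ]])}
```

View pics/top0.png

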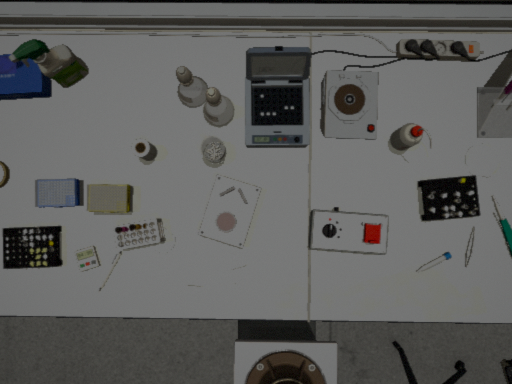

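View pics/scene0.png

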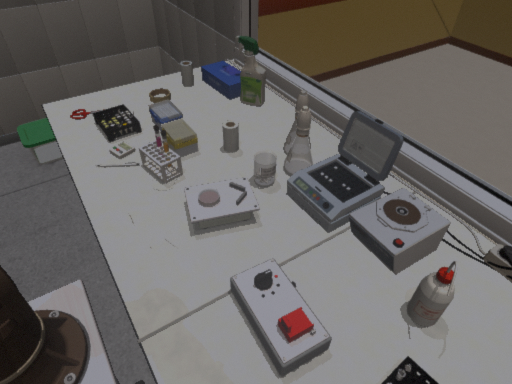

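The top view shows the mixer near (230,211), the dish at (227,222), the box at (349,231), the selector at (329,230) and the guard at (372,233). I'll measure these coarsely first.

```bash
cat > h.py <<'E'
import numpy as np,cv2
from scipy.spatial.transform import Rotation as R
from plant import arm
def cam(name):
    o=arm.get_obs(); c=arm.read_camera(name)
    if "T" not in c:
        T=np.eye(4);T[:3,:3]=R.from_rotvec(o["orientation"]).as_matrix();T[:3,3]=o["eef_pos"];c["T"]=T@c["hand_eye"]
    return c
def ray(c,p,z):
    p=np.atleast_2d(np.asarray(p,float));f=192/np.tan(np.radians(c["fovy"])/2)
    d=np.c_[(p[:,0]-c["cx"])/f,-(p[:,1]-c["cy"])/f,-np.ones(len(p))]@c["T"][:3,:3].T
    o=c["T"][:3,3];return o+d*((z-o[2])/d[:,2])[:,None]
def proj(c,P):
    P=np.atleast_2d(np.asarray(P,float));f=192/np.tan(np.radians(c["fovy"])/2)
    q=(P-c["T"][:3,3])@c["T"][:3,:3];return np.c_[c["cx"]-f*q[:,0]/q[:,2],c["cy"]+f*q[:,1]/q[:,2]]
def blob(m,roi=None):
    m=m.astype(np.uint8)
    if roi: k=np.zeros_like(m);x0,y0,x1,y1=roi;k[y0:y1,x0:x1]=1;m=m*k
    n,l,s,ce=cv2.connectedComponentsWithStats(m);i=1+s[1:,4].argmax();return ce[i],s[i],l==i
def tool(P,yaw=None):
    "shift in tool axes to world point P for the TCP"
    o=arm.get_obs();M=R.from_rotvec(o["orientation"]).as_matrix();return M.T@(np.asarray(P)-o["eef_pos"])
E
python3 - <<'E'
from h import *
c=cam("top");f=c["frame"].astype(int);r,g,b=f[...,0],f[...,1],f[...,2]
red,s,_=blob((r-g>70),(340,200,400,260));print("red",red,s,ray(c,red,.085))
blk,s,_=blob((f.max(2)<60),(315,215,345,245));print("blk",blk,s,ray(c,blk,.085))
pk,s,_=blob((r-g>12),(205,190,250,240));print("pink",pk,s,ray(c,pk,.066))
cr=cv2.resize(c["frame"][165:265,190:400],None,fx=3.8,fy=3.8,interpolation=cv2.INTER_CUBIC);cv2.imwrite("pics/crop.png",cv2.convertScaleAbs(cr[:,:,::-1],alpha=1.2))
E
```

```text
red [372.36078431 233.17647059] [365 224  16  19 255] [[ 0.49154042 -0.24523951  0.085     ]]
blk [328.81884058 230.55797101] [322 224  14  14 138] [[ 0.49759775 -0.11820105  0.085     ]]
pink [225.5        221.22395833] [218 213  16  17 192] [[0.5208839  0.18630793 0.066     ]]
```

View pics/crop.png

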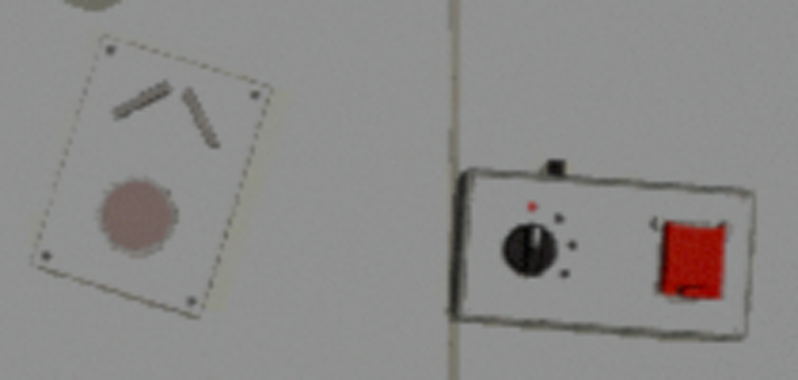

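Run:
```python
from h import *
c=cam("top")
P=lambda L,z:ray(c,np.array(L,float)/3.8+[190,165]-0.37,z)
s=P([(110,50),(255,95),(191,301),(46,256)],.058);m=s.mean(0);d=s[0]+s[1]-s[2]-s[3];print("mixer",m,np.arctan2(d[1],d[0]))
p=P([(468,170),(752,192),(745,338),(458,318)],.060);m=p.mean(0);d=p[0]+p[1]-p[2]-p[3];e=p[0]+p[3]-p[1]-p[2];print("box",m,np.arctan2(d[1],d[0]),np.arctan2(-e[0],e[1]))
o=arm.get_obs();print(R.from_rotvec(o["orientation"]).as_matrix().round(3));print(tool([.42,.10,.32]))
print(arm.read_camera("wrist")["hand_eye"].round(3),o["clock"])
```

```text
mixer [0.55226022 0.17614484 0.058     ] -0.2877554676970757
box [ 0.49448322 -0.18200389  0.06      ] -0.05384878540153883 -0.0610414327800234
[[ 0.956  0.293 -0.   ]
 [ 0.293 -0.956  0.001]
 [-0.    -0.001 -1.   ]]
[ 0.43083784 -0.59715501 -0.07118452]
[[ 0.     0.953  0.302  0.083]
 [ 1.    -0.     0.     0.   ]
 [ 0.     0.302 -0.953 -0.136]
 [ 0.     0.     0.     1.   ]] 0.2
```

```bash
python3 shift.py '0.43 0.2 -0.2 -0.05 0.2; 0.43 0.2 -0.2 -0.05 0.4; 0.43 0.2 -0.2 -0.05 0.585; 0.43 0.2 -0.2 -0.05 0.585; 0.43 0.2 -0.2 -0.05 0.585; 0.43 0.585 -0.623 -0.05 0.585; 0.43 0.585 -0.623 -0.05 0.585; 0.43 0.585 -0.623 -0.05 0.585; 0.43 0.585 -0.623 -0.05 0.585; 0.43 0.585 -0.623 -0.05 0.585; 0.43 0.585 -0.623 -0.05 0.585; 0.43 0.585 -0.623 -0.05 0.585; 0.43 0.585 -0.623 -0.05 0.585; 0.43 0.585 -0.623 -0.05 0.585; 0.43 0.585 -0.623 -0.05 0.585; 0.43 0.585 -0.623 -0.05 0.585; 0.43 0.585 -0.623 -0.05 0.585; 0.43 0.585 -0.623 -0.05 0.585'
python3 - <<'E'
from h import *
c=cam("wrist");cv2.imwrite("pics/w1.png",c["frame"][:,:,::-1]);np.savez("w1.npz",**c);print(c["fovy"],c["cx"],c["cy"],c["T"][:3,3])
E
```

```text
clock: 2.5
eef_pos: [0.5598, 0.168, 0.299]
orientation: [3.108, -0.453, 0.001]
force: [-0.5, 0.1, 0.1]
finger_gap: 0.429
gripper_force: 0.0
60.533168856940065 256.2886852690382 188.35923563811374 [0.63943878 0.14453007 0.43541724]
```

View pics/w1.png

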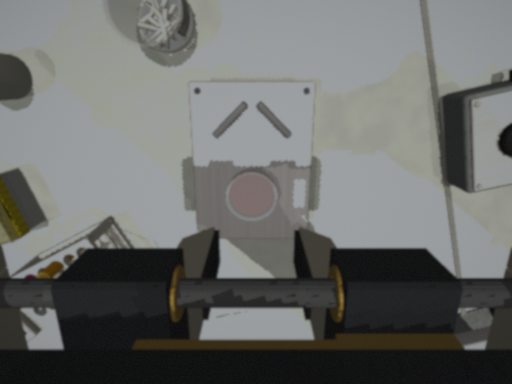

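Wrist view: the V walls are at about (230,119) and (274,119), the rear screws at (197,91) and (307,91), and the dish at (252,195).

Run:
```python
from h import *
c=dict(np.load("w1.npz"));f=c["frame"].astype(int);g=f.mean(2)
def b(m,roi,z):
    ce,s,_=blob(m,roi);p=ray(c,ce,z)[0];print(ce.round(1),s,p.round(4));return p
w1=b(g<150,(208,97,250,142),.072);w2=b(g<150,(254,97,295,142),.072)
s1=b(g<130,(191,85,204,97),.058);s2=b(g<130,(300,85,314,97),.058)
r=f[...,0]-f[...,1];d=b(r>15,(215,165,290,225),.066)
n=s1-s2;yw=np.arctan2(-n[0],n[1]);n=w1-w2;yw2=np.arctan2(-n[0],n[1]);print(yw,yw2)
X=np.array([np.cos(yw),np.sin(yw),0]);Y=np.array([-X[1],X[0],0])
h=(w1+w2)/2-.0281*X;t=ray(c,[[189.5,81.5],[314,81.5]],.058).mean(0);h2=t-.065*X
print("home walls",h,"edge",h2,"screws",(s1+s2)/2, "home top",np.array([.5523,.1761])+.03*X[:2])
print("dish rel home",(d-h)@X,(d-h)@Y, "sep",np.linalg.norm(w1-w2))
o=arm.get_obs();print(o["eef_pos"],R.from_rotvec(o["orientation"]).as_matrix().round(4))
```

```text
[230.1 119.4] [211 100  38  39 499] [0.6126 0.1821 0.072 ]
[273.  119.4] [255 100  37  39 488] [0.5992 0.1374 0.072 ]
[196.9  90.4] [194  87   7   7  39] [0.6518 0.2089 0.058 ]
[306.1  90.7] [303  88   7   7  38] [0.6172 0.0938 0.058 ]
[251.5 209.8] [250 209   4   2   4] [0.503  0.1911 0.066 ]
-0.29229381185615616 -0.29059134472174003
home walls [0.57896857 0.16785359 0.072     ] edge [0.58121496 0.16712237 0.058     ] screws [0.63449714 0.15136417 0.058     ] home top [0.58102756 0.16745551]
dish rel home -0.0793876766615865 0.0003395987322144227 sep 0.0466209511471315
[0.55984573 0.1682097  0.29905476] [[ 9.585e-01 -2.852e-01  5.000e-04]
 [-2.852e-01 -9.585e-01 -6.000e-04]
 [ 7.000e-04  4.000e-04 -1.000e+00]]
```

```bash
python3 shift.py '0.43 -0.099 -0.005 0; 0.43 -0.099 -0.005 0 0' 2>&1 | tail -3; python3 shift.py '0.43 -0.099 -0.005 0 0; 0.43 -0.099 -0.005 0 0; 0.43 -0.099 -0.005 0.06 0; 0.43 -0.099 -0.005 0.12 0; 0.43 -0.099 -0.005 0.17 0; 0.43 -0.099 -0.005 0.2 0; 0.43 -0.099 -0.005 0.213 0; 0.43 -0.099 -0.005 0.213 0; 0.43 -0.099 -0.005 0.213 0'
python3 - <<'E'
from h import *
c=cam("wrist");cv2.imwrite("pics/w2.png",c["frame"][:,:,::-1])
o=arm.get_obs();h=np.array([.5813,.1671]);y=-.29;d=o["eef_pos"][:2]-h;print(o["eef_pos"],d@[np.cos(y),np.sin(y)],d@[-np.sin(y),np.cos(y)])
E
```

```text
connect(sys.argv[1:4])
    ~~~~~~~^^^^^^^^^^^^^^^
ValueError: setting an array element with a sequence. The requested array has an inhomogeneous shape after 1 dimensions. The detected shape was (2,) + inhomogeneous part.
clock: 3.68
eef_pos: [0.4672, 0.2029, 0.0871]
orientation: [-3.108, 0.45, -0.003]
force: [0.5, -0.5, 0.0]
finger_gap: 0.431
gripper_force: 0.0
[0.46727045 0.20288735 0.08706574] -0.11950159397736937 0.001686007613707911
```

View pics/w2.png

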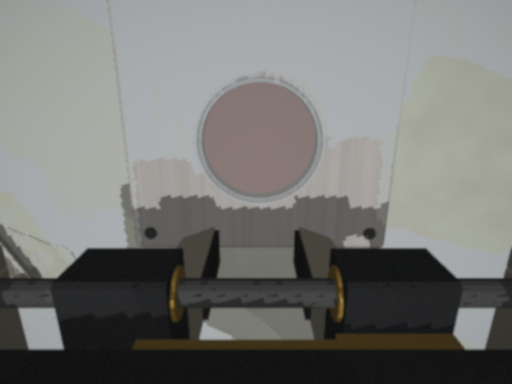

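The dish at (260,138) is centred between the fingers (about 257), so I'll push it home slowly.

```bash
python3 shift.py '0.43 0.01 0.0015 0.001 0; 0.43 0.018 0.0015 0.001 0; 0.43 0.024 0.0015 0.001 0; 0.43 0.03 0.0015 0.001 0; 0.43 0.036 0.0015 0.001 0; 0.43 0.042 0.0015 0.001 0; 0.43 0.048 0.0015 0.001 0; 0.43 0.054 0.0015 0.001 0; 0.43 0.06 0.0015 0.001 0; 0.43 0.066 0.0015 0.001 0; 0.43 0.071 0.0015 0.001 0; 0.43 0.075 0.0015 0.001 0; 0.43 0.078 0.0015 0.001 0; 0.43 0.081 0.0015 0.001 0; 0.43 0.083 0.0015 0.001 0; 0.43 0.085 0.0015 0.001 0; 0.43 0.085 0.0015 0.001 0; 0.43 0.085 0.0015 0.001 0'
python3 - <<'E'
from h import *
c=cam("wrist");cv2.imwrite("pics/w3.png",c["frame"][:,:,::-1])
o=arm.get_obs();h=np.array([.5813,.1671]);y=-.29;d=o["eef_pos"][:2]-h;print(o["eef_pos"],d@[np.cos(y),np.sin(y)],d@[-np.sin(y),np.cos(y)])
f=c["frame"].astype(int)
ce,s,_=blob(f[...,0]-f[...,1]>8,(150,50,370,230));p=ray(c,ce,.066)[0];d=p[:2]-h;print(ce,s,d@[np.cos(y),np.sin(y)],d@[-np.sin(y),np.cos(y)])
E
```

```text
clock: 5.98
eef_pos: [0.5474, 0.177, 0.0847]
orientation: [3.109, -0.45, 0.0]
force: [-0.2, 0.1, 0.7]
finger_gap: 0.432
gripper_force: 0.0
[0.54740025 0.17702962 0.08470668] -0.035323626401323416 -0.00017871506588411714
[256.48922855 184.62161512] [ 203  136  108   94 8309] 0.0004960309532759393 7.047585568213269e-05
```

View pics/w3.png

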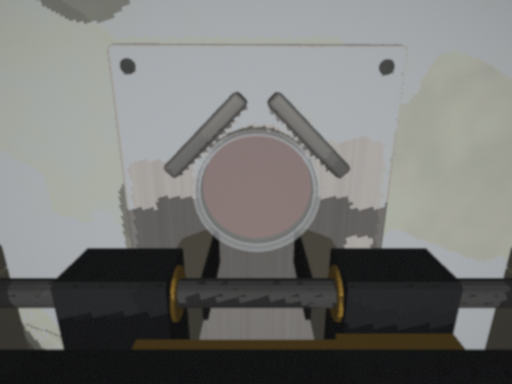

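The dish at (257,188) is almost touching both walls, so I'll push the last millimetres.

```bash
python3 shift.py '0.43 0.001 0 0 0; 0.43 0.002 0 0 0; 0.43 0.003 0 0 0; 0.43 0.003 0 0 0'; python3 shift.py '0.43 0.001 0 0 0; 0.43 0.0015 0 0 0; 0.43 0.0015 0 0 0'
python3 - <<'E'
from h import *
c=cam("wrist")
o=arm.get_obs();h=np.array([.5813,.1671]);y=-.29;d=o["eef_pos"][:2]-h;print(o["eef_pos"],d@[np.cos(y),np.sin(y)],d@[-np.sin(y),np.cos(y)])
f=c["frame"].astype(int)
ce,s,_=blob(f[...,0]-f[...,1]>8,(150,50,370,230));p=ray(c,ce,.066)[0];d=p[:2]-h;print(ce,s,d@[np.cos(y),np.sin(y)],d@[-np.sin(y),np.cos(y)])
E
```

```text
clock: 6.52
eef_pos: [0.5502, 0.1762, 0.0846]
orientation: [3.109, -0.45, -0.001]
force: [-1.2, 0.0, 0.9]
finger_gap: 0.427
gripper_force: 0.4
clock: 6.9
eef_pos: [0.5507, 0.176, 0.0845]
orientation: [3.109, -0.449, -0.003]
force: [-4.8, 0.3, 2.1]
finger_gap: 0.429
gripper_force: 2.3
[0.55071096 0.17604958 0.08449246] -0.03187090725447928 -0.00017112710500959312
[256.51686082 186.08497854] [ 203  138  108   92 8155] 0.0032386402646699965 4.550528422742408e-05
```

Contact force of 4.8 N: the dish is home. I'll retreat and look at the box.

```bash
python3 shift.py '0.43 -0.01 0 0 0; 0.43 -0.04 0 0 0; 0.43 -0.04 0 -0.05 0; 0.43 -0.04 0 -0.1 0; 0.43 -0.04 0.03 -0.15 0; 0.43 0.024 0.364 -0.175 -0.1; 0.43 0.024 0.364 -0.175 -0.233; 0.43 0.024 0.364 -0.175 -0.233; 0.43 0.024 0.364 -0.175 -0.233; 0.43 0.024 0.364 -0.175 -0.233; 0.43 0.024 0.364 -0.175 -0.233; 0.43 0.024 0.364 -0.175 -0.233; 0.43 0.024 0.364 -0.175 -0.233; 0.43 0.024 0.364 -0.175 -0.233'
python3 - <<'E'
from h import *
c=cam("wrist");cv2.imwrite("pics/w4.png",c["frame"][:,:,::-1]);np.savez("w4.npz",**c)
c=cam("top");f=c["frame"].astype(int)
ce,s,_=blob(f[...,0]-f[...,1]>12,(205,170,255,240));print("dish",ce,ray(c,ce,.066))
E
```

```text
clock: 8.7
eef_pos: [0.4719, -0.1786, 0.2598]
orientation: [-3.14, 0.082, -0.0]
force: [-0.2, -0.9, -0.6]
finger_gap: 0.429
gripper_force: 0.0
dish [232.07798165 201.11926606] [[0.58104496 0.16751633 0.066     ]]
```

View pics/w4.png

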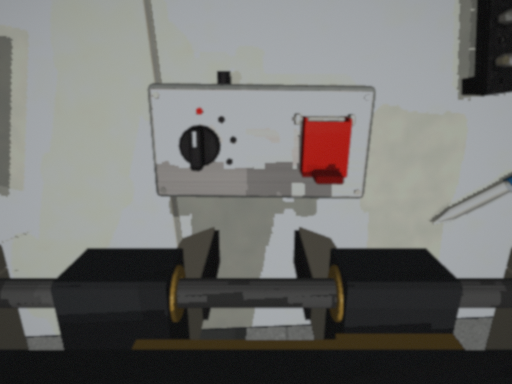

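Wrist view: the selector is at (199,145) with dots at (199,111), (221,120), (233,140) and (229,161), the guard is at (326,150), and the panel's rear corners are at (150,86) and (375,88).

Run:
```python
from h import *
from scipy.optimize import least_squares
c=dict(np.load("w4.npz"));f=c["frame"].astype(int);g=f.mean(2);r=f[...,0]-f[...,1]
D=[]
for (x,y) in((199,111),(221,120),(233,140),(229,161)):
    m=(r>50) if x==199 else g<110
    ce,s,_=blob(m,(x-6,y-6,x+7,y+7));D.append(ray(c,ce,.0605)[0]);print(ce.round(1),s[4])
D=np.array(D)[:,:2]
S=least_squares(lambda p:np.concatenate([(p[:2]+p[2]*np.c_[np.cos(p[3]-.7*np.arange(4)),np.sin(p[3]-.7*np.arange(4))]-D).ravel()]),[.498,-.12,.028,-.05])
print("sel",S.x,S.cost**.5)
ce,s,_=blob(g<70,(172,118,226,172));print("skirt",ce,s,ray(c,ce,.078))
e=ray(c,[[150.5,86],[375,88]],.06);n=e[0]-e[1];yw=np.arctan2(-n[0],n[1]);print("rear",e,yw,np.linalg.norm(n))
X=np.array([np.cos(yw),np.sin(yw)]);Y=np.array([-X[1],X[0]]);ctr=e.mean(0)[:2]-.06*X;print("ctr",ctr,"sel",ctr+.062*Y,"btn",ctr-.062*Y)
ce,s,m=blob(r>60,(290,105,365,190));print("red",ce,s)
print("hood top rear mid", ray(c,[[302.5,120],[351,121]],.087))
o=arm.get_obs();print(o["eef_pos"],R.from_rotvec(o["orientation"]).as_matrix().round(4))
```

```text
[198.8 110.7] 36
[220.8 119.2] 33
[232.7 139.5] 30
[228.8 161.3] 28
sel [ 0.49864187 -0.12204423  0.03399545 -0.06563928] 8.377523166516774e-05
skirt [199.58770492 146.88278689] [ 180  126   40   45 1220] [[ 0.49937665 -0.12455006  0.078     ]]
rear [[ 0.55838998 -0.07962958  0.06      ]
 [ 0.54518118 -0.29843683  0.06      ]] -0.06029411287223734 0.21920557317689277
ctr [ 0.49189461 -0.18541775] sel [ 0.49563058 -0.12353041] btn [ 0.48815864 -0.24730509]
red [325.91611906 148.55508311] [ 302  118   50   65 2587]
hood top rear mid [[ 0.52100361 -0.22384516  0.087     ]
 [ 0.5177715  -0.2686556   0.087     ]]
[ 0.47188862 -0.1790054   0.25974903] [[ 9.986e-01 -5.230e-02  1.000e-04]
 [-5.230e-02 -9.986e-01  1.000e-04]
 [ 1.000e-04 -1.000e-04 -1.000e+00]]
```

```bash
python3 shift.py '0.43 0.0237 -0.0583 0 0.011; 0.43 0.0237 -0.0583 0 0.011; 0.43 0.0237 -0.0583 0.05 0.011; 0.43 0.0237 -0.0583 0.1 0.011; 0.43 0.0237 -0.0583 0.14 0.011; 0.43 0.0237 -0.0583 0.155 0.011; 0.43 0.0237 -0.0583 0.162 0.011; 0.43 0.0237 -0.0583 0.162 0.011; 0.43 0.0237 -0.0583 0.162 0.011'
python3 - <<'E'
from h import *
c=cam("wrist");cv2.imwrite("pics/w5.png",c["frame"][:,:,::-1]);print(arm.get_obs()["joints"].round(2))
E
```

```text
clock: 9.93
eef_pos: [0.4993, -0.1234, 0.0989]
orientation: [3.139, -0.103, 0.003]
force: [-0.5, 0.5, -0.9]
finger_gap: 0.429
gripper_force: 0.0
[ 0.37  0.46 -0.31  1.99  0.21  0.72 -1.7 ]
```

View pics/w5.png

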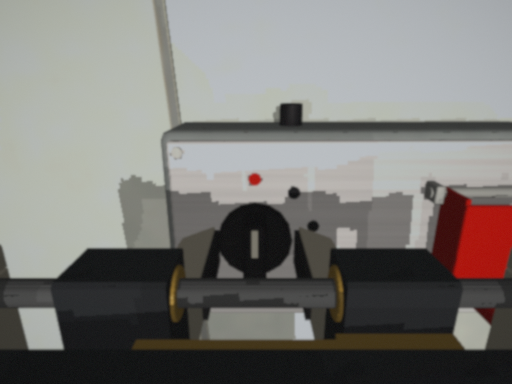

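The pose is centred: the bar is at (255,243) between the fingers. Joint 7 is at -1.7, so I'll check which way it goes for a clockwise turn.

```bash
python3 shift.py '0.43 0 0 -0.04 0; 0.43 0 0 -0.04 -0.1; 0.43 0 0 -0.04 -0.188'; python3 -c "
from plant import arm;print(arm.get_obs()['joints'].round(2))"
```

```text
clock: 10.35
eef_pos: [0.4992, -0.1234, 0.1391]
orientation: [3.134, 0.197, 0.004]
force: [-0.4, -0.5, -0.5]
finger_gap: 0.431
gripper_force: 0.0
[ 0.43  0.41 -0.38  1.95  0.21  0.81 -1.51]
```

```bash
python3 shift.py '0.43 0 0 0 -0.19; 0.43 0 0 0 -0.38; 0.43 0 0 0 -0.57; 0.43 0 0 0 -0.76; 0.43 0 0 0 -0.95; 0.43 0 0 0 -1.14; 0.43 0 0 0 -1.33; 0.43 0 0 0 -1.52; 0.43 0 0 0 -1.71; 0.43 0 0 0 -1.9; 0.43 0 0 0 -2.09; 0.43 0 0 0 -2.28; 0.43 0 0 0 -2.47; 0.43 0 0 0 -2.66; 0.43 0 0 0 -2.85; 0.43 0 0 0 -2.953; 0.43 0 0 0 -2.953; 0.43 0 0 0 -2.953'
python3 - <<'E'
from h import *
o=arm.get_obs();M=R.from_rotvec(o["orientation"]).as_matrix();print(o["joints"].round(2),np.arctan2(M[1,0],M[0,0])-np.pi,M[:,2],tool([.4988,-.1225,.098]))
E
```

```text
clock: 12.6
eef_pos: [0.4986, -0.1234, 0.138]
orientation: [0.109, 3.139, -0.001]
force: [-0.4, 0.6, -0.1]
finger_gap: 0.43
gripper_force: 0.0
[ 0.91  0.64 -1.11  1.91  0.68  1.02  1.  ] -0.06936257685821268 [ 4.32445852e-04 -4.96220801e-04 -9.99999783e-01] [-0.00011789  0.00095367  0.04004772]
```

```bash
python3 shift.py '0.43 0 0.001 0.02 0; 0.43 0 0.001 0.035 0; 0.43 0 0.001 0.04 0; 0.43 0 0.001 0.04 0; 0 0 0.001 0.04 0; 0 0 0.001 0.04 0; 0 0 0.001 0.04 0; 0 0 0.001 0.04 0; 0 0 0.001 0.04 0; 0 0 0.001 0.04 0'
```

```text
clock: 13.85
eef_pos: [0.4987, -0.1223, 0.0979]
orientation: [0.103, 3.14, -0.0]
force: [0.2, -1.2, 3.9]
finger_gap: 0.128
gripper_force: 30.0
```

```bash
python3 shift.py '0 0 0 0 0.15; 0 0 0 0 0.3; 0 0 0 0 0.45; 0 0 0 0 0.6; 0 0 0 0 0.75; 0 0 0 0 0.9; 0 0 0 0 1.05; 0 0 0 0 1.2; 0 0 0 0 1.35; 0 0 0 0 1.4; 0 0 0 0 1.4; 0 0 0 0 1.4'
python3 - <<'E'
from h import *
o=arm.get_obs();M=R.from_rotvec(o["orientation"]).as_matrix();print(o["joints"].round(2),np.arctan2(M[1,0],M[0,0])-np.pi,o["wrist_torque"])
E
```

```text
clock: 15.35
eef_pos: [0.4981, -0.1229, 0.0979]
orientation: [2.102, 2.334, -0.002]
force: [-2.6, -2.2, 6.4]
finger_gap: 0.133
gripper_force: 30.0
[ 0.66  0.55 -0.71  1.97  0.49  0.81 -0.23] -1.466365175104223 [-0.57254352  0.46686041 -0.02356799]
```

```bash
python3 shift.py '0.43 0 0 0 1.4; 0.43 0 0 0 0; 0.43 0 0 0 0' >/dev/null; echo; python3 -c "
from plant import arm;o=arm.get_obs();print(o['finger_gap'],o['orientation'],o['eef_pos'],o['clock'])"
```

```text
0.40121332456123254 [-2.10176224e+00 -2.33427166e+00 -2.29269339e-04] [ 0.49836837 -0.12209658  0.09754642] 15.725
```

I mistyped the first row's turn: it added up to 0.19 rad before coming back. I'll rise and check the selector.

```bash
python3 shift.py '0.43 0 0 -0.03 0; 0.43 0 0 -0.08 0; 0 0 0 -0.08 -0.19; 0 0 0 -0.08 -0.38; 0 0 0 -0.08 -0.57; 0 0 0 -0.08 -0.76; 0 0 0 -0.08 -0.95; 0 0 0 -0.08 -1.14; 0 0 0 -0.08 -1.33; 0 0 0 -0.08 -1.4; 0 0 0 -0.08 -1.4'
python3 - <<'E'
from h import *
o=arm.get_obs();M=R.from_rotvec(o["orientation"]).as_matrix();print(o["joints"].round(2),np.arctan2(M[1,0],M[0,0])-np.pi,tool([.4434,-.2428,.18]))
a=cam("scene")
q=proj(a,[[.4986,-.122,.08]])[0].astype(int);print(q)
I=[cv2.resize(k["frame"][y-25:y+25,x-25:x+25],(400,400),interpolation=cv2.INTER_CUBIC) for k,(x,y) in ((a,q),)]
c=cam("wrist");I.append(cv2.resize(c["frame"],(390,292)));I[1]=cv2.copyMakeBorder(I[1],0,108,0,0,0);cv2.imwrite("pics/s6.png",np.hstack(I)[:,:,::-1])
# predicted image direction of bar for 1.4 total
for t in(.7,1.4,2.1):
    al=-.063-t;v=.02*np.array([np.cos(al),np.sin(al),0]);p=proj(a,np.array([.4986,-.122,.093])+np.array([v,-v]));print(t,(p-q+25)*8)
E
```

```text
clock: 17.1
eef_pos: [0.4983, -0.1221, 0.1774]
orientation: [-0.109, -3.139, -0.001]
force: [0.4, 0.1, 0.3]
finger_gap: 0.004
gripper_force: 0.0
[ 0.93  0.59 -1.14  1.87  0.61  1.08  1.06] -0.06947425518612649 [ 0.04643587 -0.12417856 -0.00267082]
[263 276]
0.7 [[278.98848174 191.27515688]
 [134.89653007 166.74985467]]
1.4 [[254.39025787 227.90224863]
 [160.3716022  131.44009102]]
2.1 [[206.54470129 241.65087938]
 [206.84654961 118.60676242]]
```

View pics/s6.png

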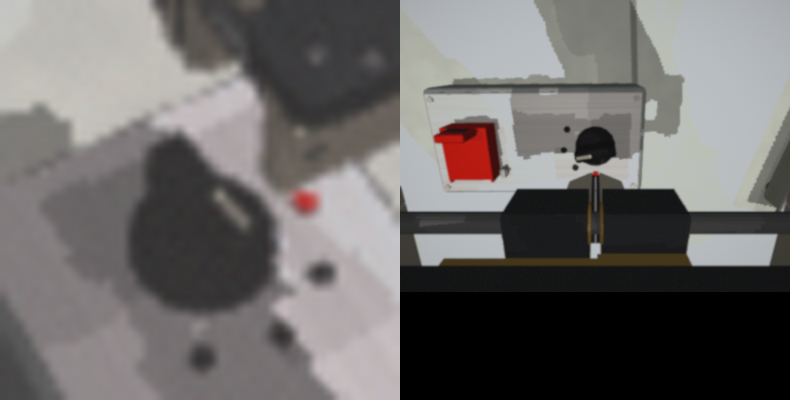

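The pointer stands at two clicks: its slope in the image is 52°, against 46° predicted for 1.4 and 90° for 2.1. Next is the front of the guard.

```bash
python3 shift.py '0 0.046 -0.06 0 0; 0 0.046 -0.124 0 0; 0 0.046 -0.124 0 0; 0 0.046 -0.124 0.03 0; 0 0.046 -0.124 0.0555 0; 0 0.046 -0.124 0.0555 0; 0 0.046 -0.124 0.0555 0'
python3 - <<'E'
from h import *
c=cam("wrist");cv2.imwrite("pics/w7.png",c["frame"][:,:,::-1])
o=arm.get_obs();d=o["eef_pos"][:2]-[.5187,-.2476];y=-.063;print(o["eef_pos"],d@[np.cos(y),np.sin(y)],d@[-np.sin(y),np.cos(y)])
E
```

```text
clock: 18.08
eef_pos: [0.4452, -0.2424, 0.1232]
orientation: [0.104, 3.139, -0.0]
force: [-0.5, 0.3, 0.4]
finger_gap: 0.003
gripper_force: 0.0
[ 0.44533323 -0.24261943  0.12335176] -0.07353478746168651 0.00035163942161281145
```

View pics/w7.png

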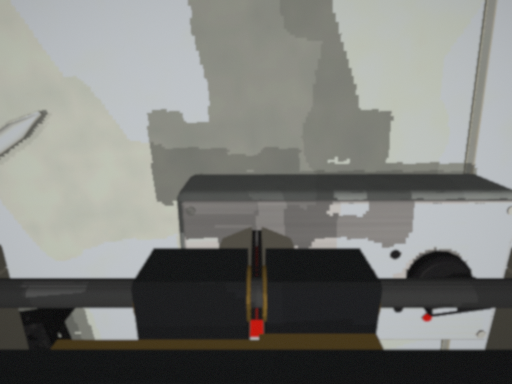

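The closed fingers are centred in front of the guard, with red showing at (256,328). I'll sweep the tab up along its arc.

```bash
python3 shift.py '0 -0.01 0 0.002 0; 0 -0.015 0 -0.004 0; 0 -0.02 0 -0.011 0; 0 -0.027 0 -0.016 0; 0 -0.034 0 -0.02 0; 0 -0.041 0 -0.024 0; 0 -0.049 0 -0.026 0; 0 -0.057 0 -0.028 0; 0 -0.066 0 -0.028 0; 0 -0.077 0 -0.027 0; 0 -0.087 0 -0.024 0; 0 -0.089 0 -0.024 0; 0 -0.089 0 -0.05 0; 0 -0.05 0 -0.08 0; 0 0 0 -0.08 0; 0 0 0 -0.08 0; 0 0 0 -0.08 0'
python3 - <<'E'
from h import *
c=cam("wrist");a=cam("scene");I=[cv2.resize(k,(400,300),interpolation=cv2.INTER_CUBIC) for k in(c["frame"],a["frame"][240:384,200:392])];cv2.imwrite("pics/w8.png",np.hstack(I)[:,:,::-1])
o=arm.get_obs();M=R.from_rotvec(o["orientation"]).as_matrix();print(np.arctan2(M[1,0],M[0,0])-np.pi,tool([.4908,-.2458,.12]))
E
```

```text
clock: 20.25
eef_pos: [0.4446, -0.2433, 0.2023]
orientation: [0.104, 3.14, -0.001]
force: [0.0, 0.4, 0.5]
finger_gap: 0.005
gripper_force: 0.0
-0.06569585464945105 [-4.54891233e-02  1.63390685e-05  8.22734927e-02]
```

View pics/w8.png

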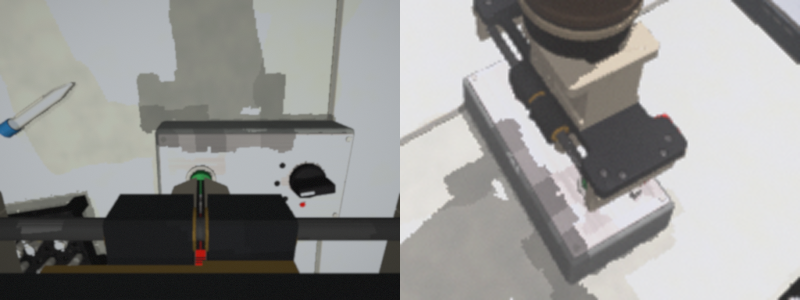

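The guard is open and the green button shows at (201,175), in line with the fingers. I'll press it.

```bash
python3 shift.py '0 -0.044 0 0 0; 0 -0.044 0 0.05 0; 0 -0.044 0 0.085 0; 0 -0.044 0 0.1 0; 0 -0.044 0 0.105 0; 0 -0.044 0 0.109 0; 0 -0.044 0 0.113 0; 0 -0.044 0 0.113 0; 0 -0.044 0 0.113 0'
```

```text
clock: 21.48
eef_pos: [0.4891, -0.2455, 0.0904]
orientation: [0.103, 3.138, -0.0]
force: [-1.8, 2.1, 5.7]
finger_gap: 0.005
gripper_force: 3.0
```

```bash
python3 shift.py '0 0 0 0.0015 0; 0 0 0 0.002 0; 0 0 0 0.002 0; 0 0 0 0.002 0'; python3 shift.py '0 0 0 -0.01 0; 0 0 0 -0.05 0; 0 0 0 -0.1 0; 0 0.06 0 -0.14 0; 0 0.15 0.06 -0.14 0; 0 0.15 0.06 -0.14 0; 0 0.15 0.06 -0.14 0; 0 0.15 0.06 -0.14 0'
python3 - <<'E'
from h import *
a=cam("scene");t=cam("top");f=t["frame"].astype(int)
ce,s,_=blob(f[...,0]-f[...,1]>12,(205,170,255,240));print("dish",ray(t,ce,.066))
I=[cv2.resize(k,(400,300),interpolation=cv2.INTER_CUBIC) for k in(t["frame"][200:260,310:390],a["frame"][240:384,200:392])];cv2.imwrite("pics/w9.png",np.hstack(I)[:,:,::-1])
E
```

```text
clock: 21.98
eef_pos: [0.4892, -0.2455, 0.0901]
orientation: [0.103, 3.138, -0.003]
force: [-9.4, 2.6, 27.4]
finger_gap: 0.002
gripper_force: 13.7
clock: 22.98
eef_pos: [0.3433, -0.177, 0.2279]
orientation: [0.105, 3.138, -0.003]
force: [1.1, 0.3, 0.3]
finger_gap: 0.006
gripper_force: 0.0
dish [[0.58019533 0.1684953  0.066     ]]
```

View pics/w9.png

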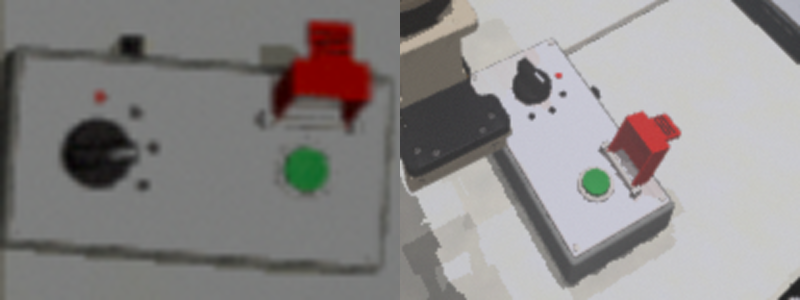

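The selector points at the third dot (153,148), which is two clicks. The guard stands open, the button bottomed out at 27 N, and the dish is home.

```bash
python3 -c "
from plant import arm;print(arm.finish_job())"
```

```text
the job is handed in; nothing more can be done
None
```

The job is handed in, with no verdict returned: by my last measurements the dish is home in the V, the selector is two clicks clockwise, the guard stands open and the start button is pushed in.

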